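# Stand the test tile up in its drying stand

## Robot

A 7-joint arm with a two-finger parallel gripper is mounted at the origin on a cart in front of the work surface, level with it; the furniture and walls round the work are solid. World frame = base frame: x ahead of the robot, y to its left, z up, the work surface at z = 0. Lengths are in m, angles in rad, forces in N, time in s.
With the tool pointing down it reaches from about 0.4 to 0.875 m from the base axis. Payload 6.5 kg.
Tool frame: the origin (TCP) lies midway between the tips of the shut fingers; the grasp point (between the pads) lies 19 mm behind it; z points along the fingers, y is the line along which they close (so a half turn about z gives the same grasp; the last joint's range is limited). The gripper opens to 88 mm and grips with 3 to 60 N. Pads are 18 mm wide; open, the fingers measure 123 mm over their backs; the gripper's body (75 mm by 187 mm) begins 45 mm behind the grasp point.
Start: joints at [1.272, 0.536, -0.004, 1.538, 0.003, 1.067, -0.071], TCP at [0.15, -0.632, 0.239] pointing down, gripper open.
Joint ranges: [-2.7, 2.7], [-0.37, 2.16], [-1.27, 1.26], [0.24, 2.4], [-1.31, 4.45], [0.19, 1.91], [-2.76, 2.76]. Speed limits (rad/s): [2.39, 2.39, 3.14, 3.14, 3.14, 3.14, 3.14].

## Interface

Orientations are given as a rotation vector (axis times angle).
In Python, from station import r gives the robot as it stands.
- The arm moves only by the tool apply_moves, never from a script. Its argument "motion" is a list that holds one entry, the list of rows, each a list of 7 numbers: the shift along the tool's x, y, z in units of 30 mm (1.0 is 30 mm), then the turn, a rotation vector about the tool's x, y, z in units of 6 degrees (1.0 is 6 degrees), then the opening, from -1 (shut) to 1 (fully open). A call has exactly 10 rows; each row shifts and turns the commanded pose from where the row before left it, along the tool's axes as they then stand; what a row does not reach is not made up. A row lasts 1/12 s, in which the tool goes at most 41.7 mm and 7.16 degrees, less where a joint would pass 70% of its speed; a pose out of reach is approached as far as the arm can. A call is refused whole if a number of a shift passes 1 or a number of a turn 1, either way. A call with a gripper value outside its range is refused whole. The fingers move at their own pace and stop on an object; "grip_force" is the grip in N (left out, the last holds). Time passes only in rows, so rows that do not move let the fingers close, or fill a call up. It gives the time, the measured TCP pose, the force, the opening and the grip force at its end, in the units of the state.
- r.state(): the state, without advancing time (a new reading comes with each control period).
- r.capture(name): name is "side" or "top" or "wrist"; returns a dict with "img" (420x560x3 uint8, red, green, blue), "camera_matrix" (3x3 intrinsics, pixels), "world_from_camera" (4x4, takes a point from camera to world coordinates). Camera axes: x right, y down, z forward; pixel columns grow to the right and rows downward; lengths in m; the calibration is good to about 2 mm. The wrist camera is an equidistant fisheye: a pixel r from the principal point sees the ray r / f radians off the axis. A picture is of the moment at which its call begins. There is no depth.
- r.sign_off(): hands the job in; it is judged then, once.
The state is a dict: "time_s": time; "qpos": joint angles; "qd": joint speeds; "joint_torque": joint torques, N m; "position": TCP position; "eef_rot": TCP orientation; "force": force on the tool from outside, world axes, zero at the start; "moment": the same for the moment, N m; "opening": finger opening in m; "grip_force": force on a finger pad.
Only numpy, scipy, OpenCV 4.12 (cv2) and the standard library are available. Lean on these libraries where they do the work, as an engineer would, in place of code of your own. Each camera call takes 0.05 s, during which the arm holds its last target. There are 200 camera calls.

## Task

Turn the D-shaped keeper on top of the drying stand until its flat lines up with the front face of the fence, so that the way is clear. Then tip the white tile upright by pushing its raised near edge over towards the fence, letting it pivot on its lower edge against the kerb without lifting it off the stand, until it leans back against the fence and stays there by itself. Leave the flask, the specimen cup and the pipette bulb alone.

Things in the scene. Friction and masses are not known exactly. Their poses are not given: they have to be found in the camera images.
- stand: fixed drying stand: white base 155 x 190 x 10 mm (x from -103 to +52 mm of this frame, top at z = 10) with an upright aluminium fence near its far end. Origin: on the worktop, under the middle of the fence's front face. x points from the front through the fence (away from the robot), y left along the fence, z up.
- keeper (a joint): angle (rad) of the keeper, a grey D-shaped disc (radius 36 mm, one flat 10 mm from its vertical shaft) above the fence's top. 0: flat to the front, parallel to the fence, 4 mm behind its face. Positive: counter-clockwise from above; the round side juts out up to 22 mm before the fence and blocks the tile. Range -0.5 to 2.3, starts at 0.9 to 1.45, stays where left (friction 0.06 N m).
- keeper_grip (a point): point in the keeper's black grip bar on the shaft axis (14 mm behind the fence's face), 131 mm above the worktop. The bar is 12 mm thick, 56 mm long, from 111 to 141 mm above the worktop, parallel to the flat. Axes: x square to the flat, pointing away from it; y along the bar; z up; parallel to the stand's at joint 0.
- keeper_flat (a point): middle of the keeper's flat; the disc is 14 mm thick, from 97 to 111 mm above the worktop
- spot_tile: loose white tile 236 x 112 x 5 mm, red spots on one face, about 0.16 kg. It lies spots down, sloping 33 degrees: lower long edge on the base at the kerb, underside on the rest posts, other long edge raised towards the robot. Origin: middle of the blank face; x along the long edges, y to the lower edge, z out of the spotted face. Upright, the spots face the robot.
- tile_foot (a point): middle of the tile's lower long edge (the one it pivots on)
- tile_top (a point): middle of the tile's raised long edge (the one to push), 112 mm from the lower edge; at the start about 73 mm above the worktop and 118 mm in front of the fence's face, overhanging the posts
- flask: bystander: conical glass flask, 64 mm wide, 103 mm high; origin at the centre of its underside
- cup: bystander: specimen cup with white screw cap, 51 mm wide, 64 mm high; origin at the centre of its underside
- bulb: bystander: rubber pipette bulb lying on the worktop, 42 x 85 x 42 mm; origin at the centre of its underside
- fence_top (a point): middle of the fence's top front edge, 95 mm above the worktop. The fence is 170 mm wide and 10 mm thick, its front face at the stand's x = 0. The upright tile leans on this edge.
- kerb (a point): middle of the inner corner where the white kerb's front face meets the base's top: 22 mm in front of the fence's face, 10 mm above the worktop. The kerb runs along the whole foot of the fence, 8 mm high above the base. The tile's lower edge pivots here.
- rest_posts (a point): point midway between the tops of the two black rest posts that hold the tile's slope: 85 mm in front of the fence's face, 48 mm above the worktop. The posts are 12 mm thick and stand 70 mm to either side of this point; nothing stands between them.

How it is judged:
On the way, in this order (a step that is already met when the one before it is completed fails the run):
1. the keeper's flat is lined up with the fence while the tile still lies sloping (value of joint keeper between -0.17 and 0.17 rad and angle between spot_tile's own z axis and vertical above 2.2 rad), for 0.2 s.
2. the tile is tipped up and leans back against the fence (angle between spot_tile's own z axis and vertical between 1.15 and 1.45 rad and x of tile_top in the frame of stand above -0.015 m), for 0.2 s.
At the end, for the whole second after the job is handed in: Keeper within 0.17 rad of flat-to-front. Tile's lower edge on the base, 15-45 mm before the fence face, middle within 40 mm of the stand's; tile leans back on the fence (7-24 deg from upright, top edge at most 15 mm before the face), parallel to it within 0.12 rad, at rest (all of step 2 and value of joint keeper between -0.17 and 0.17 rad and x of tile_foot in the frame of stand between -0.045 and -0.015 m and y of tile_foot in the frame of stand between -0.04 and 0.04 m and height (world z) of tile_foot below 0.018 m and angle between the x axis of spot_tile and the y axis of stand, either way round below 0.12 rad and linear speed of spot_tile below 0.02 m/s and angular speed of spot_tile below 0.1 rad/s); the robot touches nothing.
It fails at once if the tile's lower edge is lifted more than 35 mm above the worktop (height (world z) of tile_foot above 0.035 m).
It fails at once if the flask, specimen cup or pipette bulb is shifted more than 30 mm (distance of any of flask, cup, bulb from where it was at the start of the episode above 0.03 m).
It also fails if it takes over 53 s, if anything falls off the work surface, if the arm or the gripper's body presses on something with over 40 N, if the wrist force passes 120 N, or if a joint passes its speed limit or range.

## Working session

There is one attempt and no reset: what is moved stays moved. The work goes in short steps, Python scripts to look and compute and a tool call to move; the robot and the scene stay as the last step left them, time stands still between calls to the robot, and variables do not carry over. Pictures are saved under pics/ and viewed, at most 10 in all, crops included, and the job is handed in when it is done.

Besides the shell and the picture viewer there is one more tool, called as a command line: name --argument value ..., lists and objects as JSON in quotes. apply_moves: Moves the arm, as the interface text tells. Its arguments: {"type":"object","properties":{"motion":{"type":"array","items":{"type":"array","items":{"type":"array","items":{"type":"number"}}}},"grip_force":{"type":"number"}},"required":["motion"]}

```bash
ls; mkdir -p pics; cat > h.py <<'E'
import numpy as np, cv2
from station import r
from scipy.spatial.transform import Rotation as R
def snap(c,n):
    d=r.capture(c); cv2.imwrite(f'pics/{n}.png',d['img'][:,:,::-1]); np.savez(f'pics/{n}.npz',**d); return d
def ray(d,u,v):
    K=d['camera_matrix'];T=d['world_from_camera']
    x=np.linalg.inv(K)@[u,v,1.]; x=T[:3,:3]@x; return T[:3,3],x/np.linalg.norm(x)
def onz(d,u,v,z):
    o,x=ray(d,u,v); return o+x*(z-o[2])/x[2]
def tri(d1,p1,d2,p2):
    o1,a=ray(d1,*p1);o2,b=ray(d2,*p2)
    s=np.linalg.lstsq(np.c_[a,-b],o2-o1,rcond=None)[0]
    P,Q=o1+a*s[0],o2+b*s[1]; return (P+Q)/2,np.linalg.norm(P-Q)
def proj(d,X):
    T=np.linalg.inv(d['world_from_camera']);p=d['camera_matrix']@(T[:3,:3]@X+T[:3,3]);return p[:2]/p[2]
E
python3 - <<'E'
from h import *
for c in('top','side'):
    d=snap(c,c+'0'); print(c,d['camera_matrix'].round(1).tolist(),d['world_from_camera'].round(3).tolist())
s=r.state();print({k:np.round(v,3).tolist() for k,v in s.items()})
E
```

```text
pics
top [[422.1, 0.0, 287.7], [0.0, 422.1, 205.9], [0.0, 0.0, 1.0]] [[-0.019, -0.991, 0.131, 0.395], [-1.0, 0.02, 0.006, -0.171], [-0.009, -0.131, -0.991, 1.185], [0.0, 0.0, 0.0, 1.0]]
side [[527.5, 0.0, 286.0], [0.0, 527.5, 213.4], [0.0, 0.0, 1.0]] [[-0.917, -0.247, 0.314, 0.036], [-0.399, 0.556, -0.729, 0.928], [0.006, -0.793, -0.609, 1.048], [0.0, 0.0, 0.0, 1.0]]
{'time_s': 0.1, 'qpos': [1.272, 0.537, -0.004, 1.539, 0.003, 1.067, -0.071], 'qd': [0.002, -0.002, -0.001, -0.004, 0.0, 0.001, -0.0], 'joint_torque': [0.002, -57.208, 0.994, -25.223, -0.056, 0.013, 0.0], 'position': [0.15, -0.632, 0.238], 'eef_rot': [-3.119, -0.365, 0.0], 'force': [-0.449, 0.401, 0.657], 'moment': [-0.021, 0.013, 0.028], 'grip_force': 0.0, 'opening': 0.088}
```

View pics/top0.png

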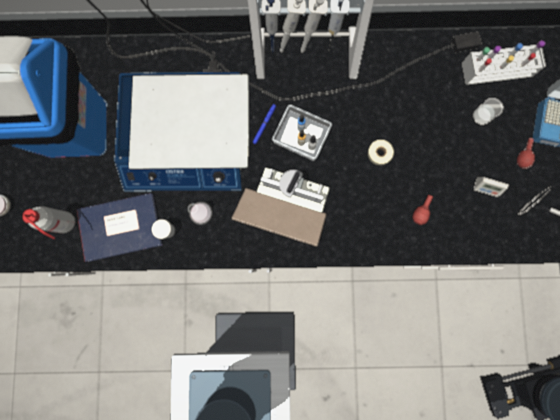

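View pics/side0.png

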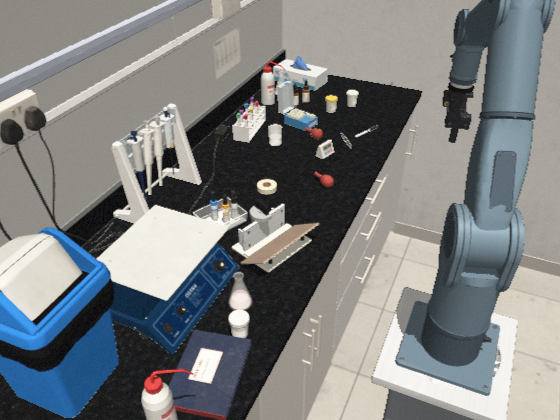

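Top: the brown blank face of the tile spans (233,215)-(325,243), with the keeper at about (291,183). Side: the tile is at about (280,245), the fence and keeper at (262,220). I'll enlarge both.

```bash
python3 - <<'E'
from h import *
a=cv2.imread('pics/top0.png')[155:255,225:335]; b=cv2.imread('pics/side0.png')[195:280,225:325]
cv2.imwrite('pics/crop0.png',np.hstack([cv2.resize(a,(400,364),interpolation=2),cv2.resize(b,(400,340),interpolation=2)[:340] if 0 else cv2.copyMakeBorder(cv2.resize(b,(400,340),interpolation=2),0,24,0,0,0)]))
E
```

```text
(no output)
```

View pics/crop0.png

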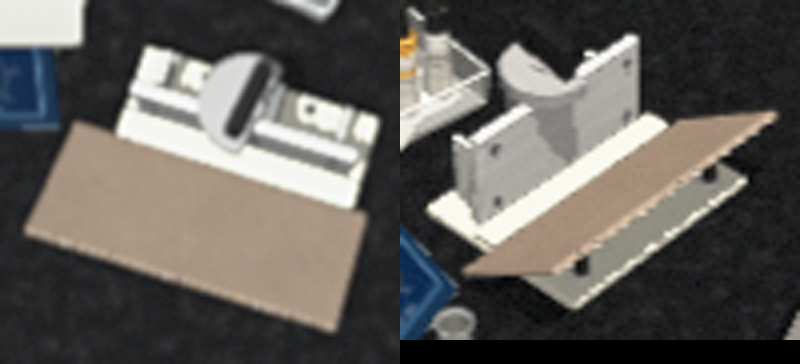

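The crop (3.64x top, 4x side) shows the tile corners, the fence's front top edge at top crop (135,90)-(355,160), and the black bar from (268,60) to (235,135). Next: measure from the two views.

```bash
python3 - <<'E'
from h import *
t=dict(np.load('pics/top0.npz'));s=dict(np.load('pics/side0.npz'))
def quad(d,x0,y0,x1,y1):
    im=cv2.cvtColor(d['img'],cv2.COLOR_RGB2HSV).astype(int)
    m=((im[...,0]<20)&(im[...,1]>35)&(im[...,1]<140)&(im[...,2]>90)).astype(np.uint8)
    z=np.zeros_like(m);z[y0:y1,x0:x1]=m[y0:y1,x0:x1]
    c=max(cv2.findContours(z,0,1)[0],key=cv2.contourArea)
    h=cv2.convexHull(c)
    q=cv2.approxPolyN(h,4).reshape(-1,2).astype(float); print(cv2.contourArea(c),q.tolist()); return q
qt=quad(t,225,175,335,255);qs=quad(s,225,195,325,280)
near=lambda q,p:q[np.argmin(np.linalg.norm(q-p,axis=1))]
T=lambda x,y:np.array([225+x/3.636,155+y/3.636]);S=lambda x,y:np.array([225+(x-400)/4,195+y/4])
C={}
for n,a,b in(('RL',T(25,232),S(555,272)),('RR',T(335,332),S(775,112)),('LL',T(75,122),S(465,272)),('LR',T(367,212),S(685,120))):
    P,e=tri(t,near(qt,a),s,near(qs,b));C[n]=P;print(n,P.round(4),round(e,4))
print('len',np.linalg.norm(C['RL']-C['RR']),np.linalg.norm(C['RL']-C['LL']))
# fence
for n,a,b in(('fenceL',T(133,93),S(472,137)),('fenceR',T(355,163),S(638,37))):
    P,e=tri(t,a,s,b);print(n,P.round(4),round(e,4),'z.095',onz(t,*a,.095).round(4))
hsv=cv2.cvtColor(t['img'],cv2.COLOR_RGB2GRAY)
x0,y0=278,168;g=(hsv[y0:198,x0:305]<90).astype(np.uint8)
n,l,st,ce=cv2.connectedComponentsWithStats(g)
for i in range(1,n):
    if 20<st[i,4]:
        pts=np.argwhere(l==i)[:,::-1]+[x0,y0]
        (c,sz,a)=cv2.minAreaRect(pts.astype(np.float32));bx=cv2.boxPoints((c,sz,a))
        print('bar',st[i].tolist(),c,sz,a,onz(t,*c,.141).round(4),[onz(t,*p,.141)[:2].round(4).tolist() for p in bx])
print(hsv[168:200,280:304])
E
```

```text
2844.0 [[326.0, 213.0], [317.0, 246.0], [231.0, 219.0], [245.0, 187.0]]
905.5 [[265.0, 263.0], [239.0, 263.0], [294.0, 225.0], [322.0, 222.0]]
RL [ 0.5067 -0.0146  0.0725] 0.0076
RR [ 0.4289 -0.2407  0.0753] 0.0119
LL [ 0.6042 -0.0452  0.0099] 0.0056
LR [ 0.5266 -0.2713  0.0093] 0.0038
len 0.23906764943631298 0.11984054839543029
fenceL [ 0.6091 -0.0966  0.0943] 0.0025 z.095 [ 0.6077 -0.0971  0.095 ]
fenceR [ 0.5524 -0.2563  0.0928] 0.0027 z.095 [ 0.5534 -0.2557  0.095 ]
bar [0, 0, 27, 25, 198] (291.0, 180.0) (24.0, 26.0) 90.0 [ 0.5987 -0.1742  0.141 ] [[0.6302, -0.142], [0.6288, -0.2076], [0.5675, -0.2061], [0.5688, -0.141]]
[[ 37  36  38  37  35  34  34  30  32  28  30  31  32  33  30  33  30  35
   36  41  43  40  36  37]
 [ 36  35  35  36  35  32  31  29  44  65  83  89  92  96  93  85  71  54
   40  37  32  33  33  32]
 [ 31  29  31  31  31  31  56  84 106 136 166 173 177 180 173 158 129  89
   61  45  36  29  28  26]
 [ 80  49  32  30  47  81 118 161 178 195 211 214 217 218 208 175 128  90
   73  69  59  42  29  22]
 [178 138 109  83 106 152 181 206 215 217 219 218 220 220 196 1
[... 2065 characters left out ...]
44 227 205 207 217 220 208 185 165 178 192 159 110  90  95 115 126
  132 141 155 181 211 226]
 [245 245 242 226 212 209 215 220 220 212 210 191 160 137 116 103 113 122
  124 123 126 132 143 153]
 [245 245 245 243 235 215 201 207 214 216 207 194 220 227 199 163 145 134
  127 122 124 124 124 125]
 [246 245 246 246 245 238 223 207 194 194 191 215 243 248 244 237 228 204
  171 152 138 126 122 123]
 [247 247 246 246 246 246 244 236 223 216 214 234 245 246 246 247 247 243
  237 230 206 172 152 141]
 [246 248 248 247 247 247 247 246 244 242 240 244 245 245 245 245 245 246
  246 247 243 237 231 209]
 [214 225 233 245 248 248 248 247 247 247 246 246 245 245 245 245 244 245
  245 245 246 247 247 243]]
```

```bash
cat >> h.py <<'E'
YAW=-0.331
XS=np.array([np.cos(YAW),np.sin(YAW),0]);YS=np.array([-XS[1],XS[0],0])
F0=np.array([.5806,-.1764,0])   # stand origin
def st(x,y,z): return F0+x*XS+y*YS+np.array([0,0,z])
def tell(target,yang=None):
    s=r.state();M=R.from_rotvec(s['eef_rot']).as_matrix();p=np.array(s['position'])
    print('t',s['time_s'],'pos',p.round(4),'q',np.round(s['qpos'],2),'toolx',M[:,0].round(3),'tooly',M[:,1].round(3),'z',M[:,2].round(3))
    print('stand coords',[round(float((p-F0)@a),4) for a in(XS,YS)],'F',np.round(s['force'],1),'open',s['opening'])
    print('world d',(target-p).round(4),'tool units',(M.T@(target-p)/.03).round(2))
    if yang is not None:
        for k in(0,np.pi):
            a=yang+k;y=np.array([np.cos(a),np.sin(a),0]);z=np.array([0,0,-1.]);W=np.c_[np.cross(y,z),y,z]
            print('turn deg/6',(np.degrees(R.from_matrix(M.T@W).as_rotvec())/6).round(2))
E
python3 - <<'E'
from h import *
t=dict(np.load('pics/top0.npz'))
c=onz(t,293.2,181.3,.141);a=onz(t,296,176,.141);b=onz(t,290,188,.141);d=a-b
an=np.arctan2(d[1],d[0]);print('bar',c,'ang',np.degrees(an),'theta',an+np.pi-(np.pi/2+YAW),'shaft',st(.014,0,0))
tell(st(.014,0,.24),an+np.pi/2)
E
```

```text
bar [ 0.59526059 -0.17965986  0.141     ] ang -27.38349321745901 theta 1.4238642094527014 shaft [ 0.59384005 -0.18094984  0.        ]
t 0.1 pos [ 0.1498 -0.632   0.2379] q [ 1.27  0.54 -0.    1.54  0.    1.07 -0.07] toolx [ 0.973  0.231 -0.   ] tooly [ 0.231 -0.973 -0.001] z [-0.     0.001 -1.   ]
stand coords [-0.2593, -0.5708] F [-0.4  0.4  0.7] open 0.0883682507212757
world d [0.444  0.451  0.0021] tool units [ 17.87 -11.21  -0.05]
turn deg/6 [-1.000e-02 -2.000e-02 -2.321e+01]
turn deg/6 [-0.01  0.01  6.79]
```

apply_moves --motion '[[[0.95,-0.6,0,0,0,0,0],[0.95,-0.6,0,0,0,0,0],[0.95,-0.6,0,0,0,0,0],[0.95,-0.6,0,0,0,0,0],[0.95,-0.6,0,0,0,0,0],[0.95,-0.6,0,0,0,0,0],[0.95,-0.6,0,0,0,0,0],[0.95,-0.6,0,0,0,0,0],[0.95,-0.6,0,0,0,0,0],[0.95,-0.6,0,0,0,0,0]]]'

```text
time_s: 0.93
position: [0.3864, -0.3901, 0.2385]
eef_rot: [-3.12, -0.365, 0.001]
force: [0.9, -0.8, -0.6]
opening: 0.044
grip_force: 0.0
```

apply_moves --motion '[[[0.95,-0.6,0,0,0,0,0],[0.95,-0.6,0,0,0,0,0],[0.95,-0.6,0,0,0,0,0],[0.95,-0.6,0,0,0,0,0],[0.95,-0.6,0,0,0,0,0],[0.95,-0.6,0,0,0,0,0],[0.95,-0.6,0,0,0,0,0],[0.95,-0.6,0,0,0,0,0],[0.0,0,0,0,0,-1,0],[0,0,0,0,0,-1,0]]]'

```text
time_s: 1.77
position: [0.5757, -0.1956, 0.2382]
eef_rot: [-3.06, -0.703, -0.0]
force: [0.3, -0.7, -0.2]
opening: 0.0443
grip_force: 0.0
```

apply_moves --motion '[[[0,0,0,0,0,-1,0],[0,0,0,0,0,-1,0],[0,0,0,0,0,-1,0],[0,0,0,0,0,-1,0],[0,0,0,0,0,-1,0],[0,0,0,0,0,-1,0],[0,0,0,0,0,-1,0],[0,0,0,0,0,-1,0],[0,0,0,0,0,-1,0],[0,0,0,0,0,-1,0]]]'

```text
time_s: 2.6
position: [0.574, -0.1988, 0.2382]
eef_rot: [-2.304, -2.135, 0.001]
force: [0.0, 0.9, 0.0]
opening: 0.044
grip_force: 0.0
```

apply_moves --motion '[[[0,0,0,0,0,-1,0],[0,0,0,0,0,-1,0],[0,0,0,0,0,-1,0],[0,0,0,0,0,-1,0],[0,0,0,0,0,-1,0],[0,0,0,0,0,-1,0],[0,0,0,0,0,-1,0],[0,0,0,0,0,-1,0],[0,0,0,0,0,-1,0],[0,0,0,0,0,-1,0]]]'

```text
time_s: 3.43
position: [0.574, -0.1989, 0.2383]
eef_rot: [-0.928, -3.0, 0.0]
force: [0.7, 0.2, -0.1]
opening: 0.044
grip_force: 0.0
```

```bash
python3 - <<'E'
from h import *
tell(st(.014,0,.24),np.radians(-27.4)+np.pi/2)
d=snap('wrist','w1');print(d['camera_matrix'],d['world_from_camera'].round(3))
E
```

```text
t 3.4333 pos [ 0.574  -0.1989  0.2383] q [ 0.74  0.56 -0.69  1.63  0.39  1.1   0.92] toolx [-0.825  0.565  0.001] tooly [ 0.565  0.825 -0.   ] z [-0.001  0.    -1.   ]
stand coords [0.0011, -0.0234] F [ 0.7  0.2 -0.1] open 0.044049671084751815
world d [0.0199 0.0179 0.0017] tool units [-0.21  0.87 -0.06]
turn deg/6 [-0.   -0.01 -1.16]
turn deg/6 [-1.000e-02  0.000e+00  2.884e+01]
[[325.1922621   0.        278.2601486]
 [  0.        325.1922621 215.5953101]
 [  0.          0.          1.       ]] [[ 0.564  0.789  0.243  0.512]
 [ 0.826 -0.539 -0.167 -0.156]
 [-0.001  0.295 -0.956  0.384]
 [ 0.     0.     0.     1.   ]]
```

View pics/w1.png

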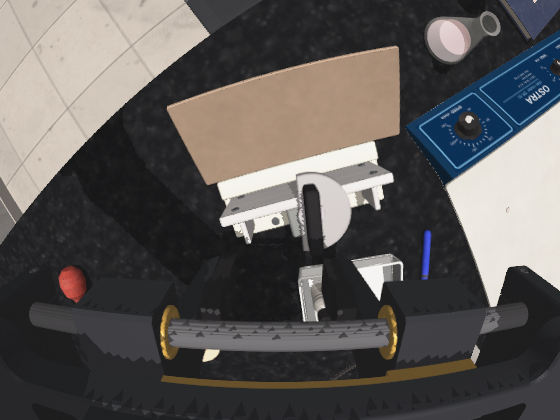

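The wrist view shows the tile upper-left, the fence's top strip at (222,215)-(390,175), and the black bar from about (310,186) to (316,250), almost along the tool's x.

```bash
cat >> h.py <<'E'
def fray(d,u,v):
    K=d['camera_matrix'];T=d['world_from_camera'];a=np.array([u-K[0,2],v-K[1,2]]);n=np.linalg.norm(a);th=n/K[0,0]
    x=np.r_[a/n*np.sin(th),np.cos(th)];return T[:3,3],T[:3,:3]@x
def fonz(d,u,v,z):
    o,x=fray(d,u,v);return o+x*(z-o[2])/x[2]
def tri2(A,B):
    (o1,a),(o2,b)=A,B
    s=np.linalg.lstsq(np.c_[a,-b],o2-o1,rcond=None)[0];P,Q=o1+a*s[0],o2+b*s[1];return (P+Q)/2,np.linalg.norm(P-Q)
E
python3 - <<'E'
from h import *
d=dict(np.load('pics/w1.npz'));t=dict(np.load('pics/top0.npz'))
g=cv2.cvtColor(d['img'],cv2.COLOR_RGB2GRAY)
for v in range(178,262,4):
    c=np.flatnonzero(g[v,296:340]<75)+296
    if len(c):print(v,c.min(),c.max(),len(c),g[v,300:332:2])
print('front end',tri2(fray(d,311,186),ray(t,289.3,191.3)))
print('fenceL front',tri2(fray(d,392,172),ray(t,225+133/3.636,155+93/3.636)))
for p in((220,211),(392,172)):print(((fonz(d,*p,.095)-F0)@np.c_[XS,YS]).round(4))
E
```

```text
186 303 314 12 [214 182  29  32  31  31  30  31 183 214 214 213 213 213 213 213]
190 303 317 15 [214  85  27  31  33  34  37  34  33 168 213 213 213 213 213 213]
194 303 318 16 [133 102  29  43  50  51  52  52  51  41 198 212 212 212 213 212]
198 303 318 16 [118 107  26  41  50  52  52  52  52  43 176 212 212 212 212 212]
202 304 319 16 [130 118  25  38  48  51  52  52  53  45 164 212 211 211 211 212]
206 304 319 16 [178 116  62  35  46  51  51  51  51  46 120 176 211 211 211 211]
210 305 319 15 [192 132  84  30  44  51  51  52  52  48  92 217 204 210 211 210]
214 305 320 16 [212 193 107  27  42  50  51  51  51  50  41 216 211 210 210 210]
218 305 320 16 [212 209 111  25  41  48  51  50  51  50  42 197 211 210 210 210]
222 306 320 15 [139 210 122  25  39  47  49  50  50  50  47 174 210 210 209 210]
226 306 321 16 [103 157 117  61  36  45  50  50  50  49  46 160 209 209 209 209]
230 307 321 15 [ 97 149 118  81  32  43  50  49  50  49  46 127 208 209 209 209]
234 307 321 15 [ 96 144 121 101  28  42  49  49  50  49  47  95 207 209 209 209]
238 296 322 23 [ 25  74 117 104  27  37  39  41  48  41  32  35 176 208 208 208]
242 296 339 26 [ 24  63 113 117  25  29  31  31  30  31  32  30 171 207 207 207]
246 296 339 32 [ 24  39 109 116  94  28  30  31  30  31  31  30 104 115 166  32]
250 296 339 39 [ 28  30  96 107  99  27  30  31  30  32  32  31  25  25  28  28]
254 296 339 44 [29 27 31 41 41 33 30 31 30 31 29 28 25 26 27 26]
258 296 339 44 [27 28 26 33 33 33 26 27 25 24 24 25 29 30 29 28]
front end (array([ 0.57908249, -0.16768043,  0.09241894]), np.float64(0.0036895615322884985))
fenceL front (array([ 0.60409416, -0.09845885,  0.11416888]), np.float64(0.0002603845659666473))
[-0.004  -0.0783]
[0.0019 0.0873]
```

```bash
python3 - <<'E'
from h import *
b=cv2.imread('pics/w1.png')[140:270,200:410]
cv2.imwrite('pics/w1c.png',cv2.resize(b,(800,495),interpolation=2))
E
```

```text
(no output)
```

View pics/w1c.png

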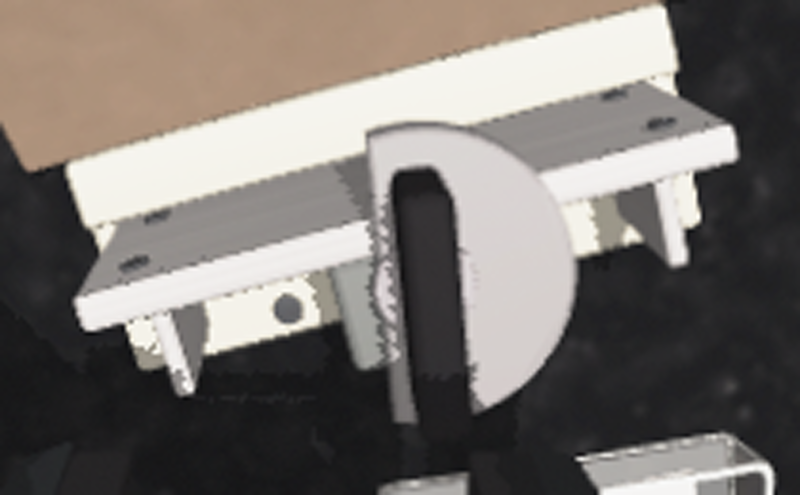

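```bash
python3 - <<'E'
from h import *
d=dict(np.load('pics/w1.npz'));t=dict(np.load('pics/top0.npz'))
a=tri2(fray(d,311.8,191.8),ray(t,290,190));b=tri2(fray(d,315.4,237.3),ray(t,298.2,172));print(a,b)
A=fonz(d,311.8,191.8,.141);B=fonz(d,315.4,237.3,.141);print(A,B,np.linalg.norm(A-B),'mid',(A+B)/2,'ang',np.degrees(np.arctan2(*(B-A)[1::-1])))
for p in((221,218.3),(393,172.8)):print(((fonz(d,*p,.095)-F0)@np.c_[XS,YS]).round(4))
E
```

```text
(array([ 0.57935327, -0.16941199,  0.11119764]), np.float64(0.0040474295334982525)) (array([ 0.63591193, -0.19378481,  0.06289906]), np.float64(0.0013517525511256986))
[ 0.57293244 -0.16637436  0.141     ] [ 0.60614403 -0.18415996  0.141     ] 0.03767409489223822 mid [ 0.58953823 -0.17526716  0.141     ] ang -28.170111862953284
[ 0.0031 -0.0796]
[0.0028 0.0881]
```

apply_moves --motion '[[[-0.25,0.97,0,0,0,0,0.1],[0,0,0,0,0,-0.6,0.1],[0,0,0,0,0,-0.6,0.1],[0,0,0.5,0,0,0,0.1],[0,0,0.5,0,0,0,0.1],[0,0,0.5,0,0,0,0.1],[0,0,0.5,0,0,0,0.1],[0,0,0.25,0,0,0,0.1],[0,0,0,0,0,0,0.1],[0,0,0,0,0,0,0.1]]]'

```text
time_s: 4.32
position: [0.597, -0.1791, 0.1712]
eef_rot: [-0.747, -3.051, -0.0]
force: [-0.2, 0.2, 0.2]
opening: 0.0486
grip_force: 0.0
```

```bash
sed -i 's/^F0=.*/F0=np.array([.5835,-.1743,0])/' h.py; python3 - <<'E'
from h import *
d=snap('wrist','w2')
tell(st(.014,0,.118),np.radians(-28)+np.pi/2)
im=d['img'];cv2.imwrite('pics/w2c.png',cv2.resize(im[150:390,180:400,::-1],(733,600) if 0 else (550,600),interpolation=2))
E
```

```text
t 4.3667 pos [ 0.5975 -0.1791  0.1719] q [ 0.68  0.66 -0.67  1.64  0.47  1.01  0.95] toolx [-0.887  0.462 -0.001] tooly [0.462 0.887 0.   ] z [ 0.001 -0.    -1.   ]
stand coords [0.0148, -0.0] F [0.9 0.  0.4] open 0.048693223692595204
world d [-0.0007  0.0003 -0.0539] tool units [ 0.03 -0.    1.8 ]
turn deg/6 [0.   0.01 0.08]
turn deg/6 [-1.000e-02  0.000e+00 -2.992e+01]
```

View pics/w2c.png

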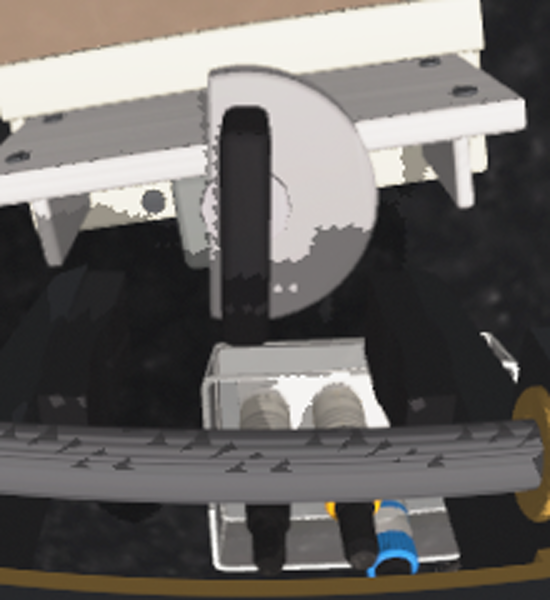

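Fingertips at crop columns ~65 and ~430 straddle the bar (column ~246), which runs straight up the image, so it is aligned. Next: check its height from the two wrist views.

```bash
python3 - <<'E'
from h import *
d=dict(np.load('pics/w1.npz'));e=dict(np.load('pics/w2.npz'))
P,r_=tri2(fray(d,311.8,191.8),fray(e,278.4,202.4));print(P,r_)
u=np.array([np.cos(np.radians(-28)),np.sin(np.radians(-28))]);print(P[:2]+.028*u)
for p in((265,150+200/2.5),(390,150+99/2.5)):print(((fonz(e,*p,.095)-F0)@np.c_[XS,YS]).round(4))
E
```

```text
[ 0.57415031 -0.16658024  0.13395763] 0.0010575199425671528
[ 0.59887284 -0.17972544]
[ 0.0174 -0.01  ]
[0.0004 0.0845]
```

apply_moves --motion '[[[0,0,0.5,0,0,0,0.1],[0,0,0.5,0,0,0,0.1],[0,0,0.5,0,0,0,0.1],[0,0,0.25,0,0,0,0.1],[0,0,0,0,0,0,0.1],[0,0,0,0,0,0,-1],[0,0,0,0,0,0,-1],[0,0,0,0,0,0,-1],[0,0,0,0,0,0,-1],[0,0,0,0,0,0,-1]]]' --grip_force 25

```text
time_s: 5.2
position: [0.5974, -0.1793, 0.1192]
eef_rot: [0.746, 3.051, -0.0]
force: [-0.2, -0.2, 0.2]
opening: 0.0171
grip_force: 0.0
```

apply_moves --motion '[[[0,0,0,0,0,0,-1],[0,0,0,0,0,0,-1],[0,0,0,0,0,0,-1],[0,0,0,0,0,0,-1],[0,0,0,0,0,0.5,-1],[0,0,0,0,0,0.5,-1],[0,0,0,0,0,0.5,-1],[0,0,0,0,0,0.5,-1],[0,0,0,0,0,0,-1],[0,0,0,0,0,0,-1]]]'

```text
time_s: 6.03
position: [0.597, -0.1798, 0.1191]
eef_rot: [1.059, 2.958, -0.002]
force: [-2.6, -1.4, 5.5]
opening: 0.0122
grip_force: 25.0
```

Gripped at 12 mm, low forces. 2 of 13.5 units are turned.

apply_moves --motion '[[[0,0,0,0,0,0.7,-1],[0,0,0,0,0,0.7,-1],[0,0,0,0,0,0.7,-1],[0,0,0,0,0,0.7,-1],[0,0,0,0,0,0.7,-1],[0,0,0,0,0,0.7,-1],[0,0,0,0,0,0.7,-1],[0,0,0,0,0,0.7,-1],[0,0,0,0,0,0,-1],[0,0,0,0,0,0,-1]]]'

```text
time_s: 6.87
position: [0.5961, -0.1804, 0.119]
eef_rot: [-1.869, -2.525, 0.004]
force: [-5.6, -2.5, 8.1]
opening: 0.0114
grip_force: 25.0
```

apply_moves --motion '[[[0,0,0,0,0,0.7,-1],[0,0,0,0,0,0.7,-1],[0,0,0,0,0,0.7,-1],[0,0,0,0,0,0.7,-1],[0,0,0,0,0,0.7,-1],[0,0,0,0,0,0.7,-1],[0,0,0,0,0,0.7,-1],[0,0,0,0,0,0.7,-1],[0,0,0,0,0,0,-1],[0,0,0,0,0,0,-1]]]'

```text
time_s: 7.7
position: [0.595, -0.1804, 0.119]
eef_rot: [-2.518, -1.876, 0.007]
force: [-8.3, -2.6, 11.5]
opening: 0.0118
grip_force: 25.0
```

```bash
python3 - <<'E'
from h import *
tell(st(.014,0,.118),YAW); print(r.state()['moment'])
E
```

```text
t 7.7 pos [ 0.595  -0.1804  0.119 ] q [ 0.44  0.66 -0.31  1.68  0.26  0.85 -0.27] toolx [ 0.286  0.958 -0.003] tooly [ 0.958 -0.286 -0.004] z [-0.004 -0.002 -1.   ]
stand coords [0.0129, -0.002] F [-8.3 -2.6 11.5] open 0.011817166180656336
world d [ 0.0017  0.0016 -0.001 ] tool units [0.07 0.04 0.03]
turn deg/6 [-0.03  0.03  0.39]
turn deg/6 [ -0.04  -0.05 -29.61]
[-0.50302199  1.62710187 -0.02002709]
```

apply_moves --motion '[[[0,0,0,0,0,0.4,-1],[0,0,0,0,0,0,-1],[0,0,0,0,0,0,-1],[0,0,0,0,0,0,0],[0,0,0,0,0,0,0],[0,0,0,0,0,0,0],[0,0,-0.5,0,0,0,0],[0,0,-1,0,0,0,0],[0,0,-1,0,0,0,0],[0,0,-1,0,0,0,0]]]'

```text
time_s: 8.53
position: [0.597, -0.1785, 0.2244]
eef_rot: [-2.556, -1.824, -0.0]
force: [0.8, 0.0, -1.1]
opening: 0.0437
grip_force: 0.0
```

```bash
python3 - <<'E'
from h import *
d=snap('wrist','w3')
tell(st(-.14,0,.24),YAW)
tell(st(-.14,0,.24),YAW+np.pi/2)
b=cv2.imread('pics/w3.png')
cv2.imwrite('pics/w3c.png',cv2.resize(b[0:300,120:420],(600,600),interpolation=2))
E
```

```text
t 8.5833 pos [ 0.6005 -0.1792  0.2311] q [ 0.46  0.52 -0.34  1.6   0.19  1.04 -0.27] toolx [0.326 0.946 0.001] tooly [ 0.945 -0.326  0.009] z [ 0.009 -0.002 -1.   ]
stand coords [0.0177, 0.0009] F [ 2.2 -0.4  4.1] open 0.0441794878791557
world d [-0.1494  0.0504  0.0089] tool units [-0.03 -5.25 -0.34]
turn deg/6 [ 0.09 -0.01 -0.01]
turn deg/6 [-2.000e-02 -1.300e-01  2.999e+01]
t 8.5833 pos [ 0.6005 -0.1792  0.2311] q [ 0.46  0.52 -0.34  1.6   0.19  1.04 -0.27] toolx [0.326 0.946 0.001] tooly [ 0.945 -0.326  0.009] z [ 0.009 -0.002 -1.   ]
stand coords [0.0177, 0.0009] F [ 2.2 -0.4  4.1] open 0.0441794878791557
world d [-0.1494  0.0504  0.0089] tool units [-0.03 -5.25 -0.34]
turn deg/6 [  0.08   0.06 -15.01]
turn deg/6 [ 0.06 -0.08 14.99]
```

View pics/w3c.png

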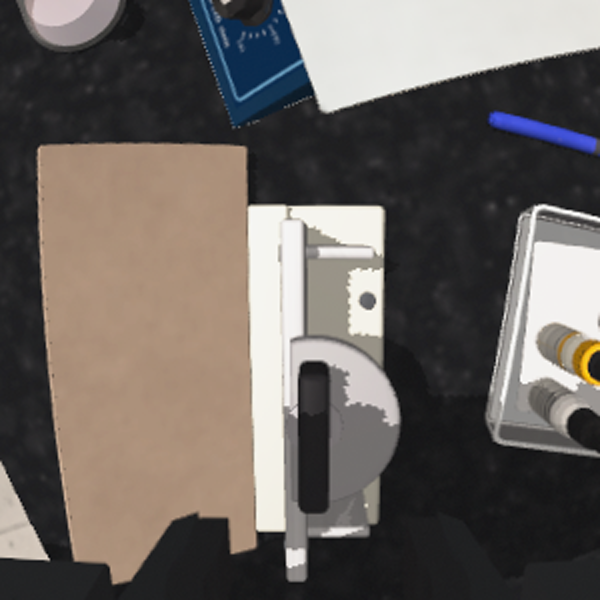

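Keeper flat now parallel to the fence, the tile still sloping. Next: back off, turn the hand so both open fingers face the tile.

apply_moves --motion '[[[0.04,-0.87,0,0,0,0,0],[0.04,-0.87,0,0,0,0,0],[0.04,-0.87,0,0,0,0,0],[0.04,-0.87,0,0,0,0,0],[0.04,-0.87,0,0,0,0,0],[0.04,-0.87,0,0,0,0,0],[0.04,-0.87,0,0,0,0,0],[0,0,0,0,0,-1,0.5],[0,0,0,0,0,-1,0.5],[0,0,0,0,0,-1,0.5]]]'

```text
time_s: 9.42
position: [0.4271, -0.1111, 0.2237]
eef_rot: [2.234, 2.208, 0.001]
force: [0.4, -0.6, 0.0]
opening: 0.0617
grip_force: 0.0
```

apply_moves --motion '[[[0,0,0,0,0,-1,0.5],[0,0,0,0,0,-1,0.5],[0,0,0,0,0,-1,0.5],[0,0,0,0,0,-1,0.5],[0,0,0,0,0,-1,0.5],[0,0,0,0,0,-1,0.5],[0,0,0,0,0,-1,0.5],[0,0,0,0,0,-1,0.5],[0,0,0,0,0,-1,0.5],[0,0,0,0,0,-1,0.5]]]'

```text
time_s: 10.25
position: [0.4274, -0.1112, 0.2235]
eef_rot: [0.831, 3.029, 0.001]
force: [-0.5, 0.4, -0.4]
opening: 0.0664
grip_force: 0.0
```

apply_moves --motion '[[[0,0,0,0,0,-1,0.5],[0,0,0,0,0,-1,0.5],[0,0,0.5,0,0,0,0.5],[0,0,0.5,0,0,0,0.5],[0,0,0,0,0,0,0.5],[0,0,0,0,0,0,0.5],[0,0,0,0,0,0,0.5],[0,0,0,0,0,0,0.5],[0,0,0,0,0,0,0.5],[0,0,0,0,0,0,0.5]]]'

```text
time_s: 11.08
position: [0.4275, -0.1116, 0.1942]
eef_rot: [0.52, 3.097, -0.0]
force: [-0.3, -0.7, 0.6]
opening: 0.0659
grip_force: 0.0
```

```bash
python3 - <<'E'
from h import *
tell(st(-.165,.008,.048),YAW+np.pi/2)
d=snap('wrist','w4');s=snap('side','s4')
b=cv2.imread('pics/s4.png')
cv2.imwrite('pics/w4c.png',np.hstack([cv2.resize(cv2.imread('pics/w4.png'),(400,300)),cv2.resize(b[150:300,200:400],(400,300),interpolation=2)]))
E
```

```text
t 11.0833 pos [ 0.4275 -0.1116  0.1942] q [ 0.7   0.31 -0.64  2.08  0.25  0.82  1.15] toolx [-0.945  0.326 -0.001] tooly [ 0.326  0.945 -0.   ] z [ 0.001 -0.    -1.   ]
stand coords [-0.1679, 0.0086] F [-0.3 -0.7  0.6] open 0.06594463541477676
world d [ 0.0026 -0.0015 -0.1462] tool units [-0.09 -0.02  4.87]
turn deg/6 [-0.    0.01 -0.02]
turn deg/6 [2.000e-02 0.000e+00 2.998e+01]
```

View pics/w4c.png

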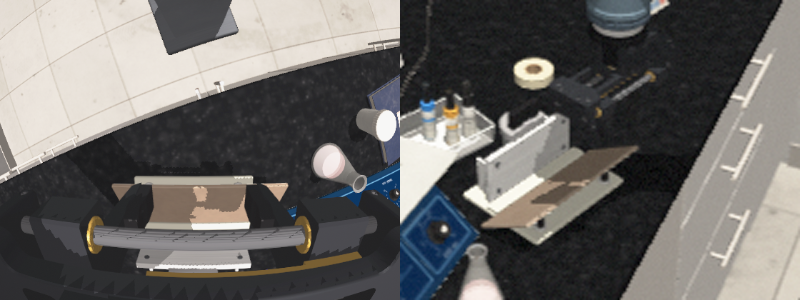

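The tile is unchanged. The flask stands to the right in the wrist view, mouth at about (502,256) full-size. Check its clearance to the gripper body.

```bash
python3 - <<'E'
from h import *
d=dict(np.load('pics/w4.npz'))
for p,z in(((502,256),.103),((458,224),.01),((525,177),.064)):print(((fonz(d,*p,z)-F0)@np.c_[XS,YS]).round(3))
E
```

```text
[-0.129  0.224]
[-0.13   0.224]
[-0.2    0.272]
```

apply_moves --motion '[[[0,0,0.6,0,0,0,0.5],[0,0,0.6,0,0,0,0.5],[0,0,0.6,0,0,0,0.5],[0,0,0.6,0,0,0,0.5],[0,0,0.6,0,0,0,0.5],[0,0,0.6,0,0,0,0.5],[0,0,0.6,0,0,0,0.5],[0,0,0.6,0,0,0,0.5],[-0.3,0,0,0,0,0,0.5],[-0.3,0,0,0,0,0,0.5]]]'

```text
time_s: 12.02
position: [0.4443, -0.1174, 0.0495]
eef_rot: [-0.519, -3.097, -0.0]
force: [0.4, -0.4, 0.8]
opening: 0.066
grip_force: 0.0
```

apply_moves --motion '[[[-0.15,0,0,0,0,0,0.5],[-0.15,0,0,0,0,0,0.5],[-0.15,0,0,0,0,0,0.5],[-0.15,0,-0.1,0,0,0,0.5],[-0.15,0,-0.15,0,0,0,0.5],[-0.15,0,-0.18,0,0,0,0.5],[0,0,0,0,0,0,0.5],[0,0,0,0,0,0,0.5],[0,0,0,0,0,0,0.5],[0,0,0,0,0,0,0.5]]]'

```text
time_s: 12.85
position: [0.4688, -0.1261, 0.0626]
eef_rot: [-0.519, -3.097, 0.0]
force: [-5.7, 2.4, 3.1]
opening: 0.0661
grip_force: 2.7
```

```bash
python3 - <<'E'
from h import *
tell(st(-.1155,.008,.0585),YAW+np.pi/2)
s=snap('side','s5');w=cv2.imread('pics/s5.png')
b=snap('wrist','w5')['img'][:,:,::-1]
cv2.imwrite('pics/w5c.png',np.hstack([cv2.resize(b,(400,300)),cv2.resize(w[180:293,220:370],(400,300),interpolation=2)]))
E
```

```text
t 12.85 pos [ 0.4688 -0.1261  0.0626] q [ 0.56  0.6  -0.48  2.05  0.48  0.6   0.98] toolx [-0.945  0.326  0.001] tooly [ 0.326  0.945 -0.   ] z [-0.002  0.    -1.   ]
stand coords [-0.1242, 0.0083] F [-5.7  2.4  3.1] open 0.06611027036722485
world d [ 0.0081 -0.0031 -0.0041] tool units [-0.29 -0.01  0.14]
turn deg/6 [-0.   -0.01 -0.01]
turn deg/6 [-2.000e-02  1.000e-02  2.999e+01]
```

View pics/w5c.png

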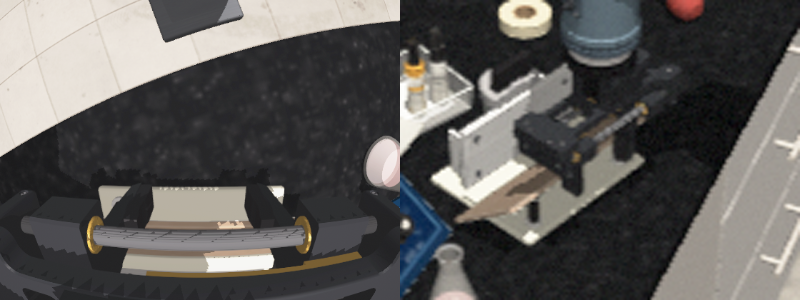

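apply_moves --motion '[[[0,0,-0.1,0,0,0,0.5],[0,0,-0.1,0,0,0,0.5],[0,0,-0.1,0,0,0,0.5],[0,0,-0.1,0,0,0,0.5],[0,0,0,0,0,0,0.5],[0,0,0,0,0,0,0.5],[0,0,0,0,0,0,0.5],[0,0,0,0,0,0,0.5],[0,0,0,0,0,0,0.5],[0,0,0,0,0,0,0.5]]]'

```text
time_s: 13.78
position: [0.4696, -0.1263, 0.0745]
eef_rot: [-0.52, -3.098, -0.0]
force: [-0.9, -0.3, -0.2]
opening: 0.066
grip_force: 0.4
```

```bash
python3 - <<'E'
from h import *
tell(st(-.1155,.008,.0585),YAW+np.pi/2)
s=snap('side','s6');w=cv2.imread('pics/s6.png')
cv2.imwrite('pics/w6c.png',np.hstack([cv2.resize(cv2.imread('pics/s5.png')[190:280,220:340],(400,300),interpolation=2),cv2.resize(w[190:280,220:340],(400,300),interpolation=2)]))
E
```

```text
t 13.7833 pos [ 0.4696 -0.1263  0.0745] q [ 0.57  0.58 -0.5   2.05  0.46  0.62  0.99] toolx [-0.945  0.327  0.   ] tooly [0.327 0.945 0.   ] z [-0.  0. -1.]
stand coords [-0.1233, 0.0084] F [-0.9 -0.3 -0.2] open 0.06595717568033224
world d [ 0.0073 -0.0029 -0.016 ] tool units [-0.26 -0.01  0.53]
turn deg/6 [ 0.   -0.   -0.02]
turn deg/6 [-0.   -0.   29.98]
```

View pics/w6c.png

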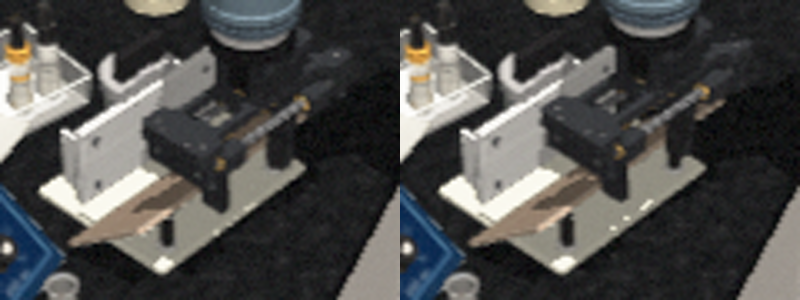

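The tile is starting to rise, but the tip is nearly level with its edge. Back off, go lower, and then follow the edge's arc.

apply_moves --motion '[[[0.3,0,0,0,0,0,0.5],[0,0,0.3,0,0,0,0.5],[0,0,0.3,0,0,0,0.5],[0,0,0.3,0,0,0,0.5],[0,0,0,0,0,0,0.5],[-0.1,0,0,0,0,0,0.5],[-0.1,0,0,0,0,0,0.5],[-0.03,0,0,0,0,0,0.5],[0,0,0,0,0,0,0.5],[0,0,0,0,0,0,0.5]]]'

```text
time_s: 14.67
position: [0.4638, -0.1242, 0.0469]
eef_rot: [-0.517, -3.091, 0.0]
force: [-10.7, 4.5, 6.6]
opening: 0.0661
grip_force: 5.5
```

```bash
python3 - <<'E'
from h import *
tell(st(-.125,.008,.047),YAW+np.pi/2)
E
```

```text
t 14.6667 pos [ 0.4638 -0.1242  0.0469] q [ 0.54  0.63 -0.46  2.06  0.5   0.57  0.96] toolx [-0.946  0.325  0.008] tooly [ 0.325  0.946 -0.002] z [-0.008  0.001 -1.   ]
stand coords [-0.1295, 0.0084] F [-10.7   4.5   6.6] open 0.06614604867639025
world d [ 0.0041 -0.0019  0.0001] tool units [-0.15 -0.01 -0.01]
turn deg/6 [-0.02 -0.07 -0.  ]
turn deg/6 [-1.200e-01  2.000e-02  2.999e+01]
```

Contact, with friction holding the edge down (Fz/Fx≈0.57). Lift first, then follow the arc.

apply_moves --motion '[[[0,0,-0.13,0,0,0,0.5],[-0.04,0,-0.12,0,0,0,0.5],[-0.08,0,-0.12,0,0,0,0.5],[-0.08,0,-0.11,0,0,0,0.5],[-0.08,0,-0.11,0,0,0,0.5],[-0.08,0,-0.1,0,0,0,0.5],[-0.09,0,-0.1,0,0,0,0.5],[-0.09,0,-0.1,0,0,0,0.5],[-0.09,0,-0.1,0,0,0,0.5],[0,0,0,0,0,0,0.5]]]'

```text
time_s: 15.5
position: [0.4866, -0.1321, 0.078]
eef_rot: [0.52, 3.097, -0.0]
force: [-0.7, 0.0, 0.4]
opening: 0.066
grip_force: 0.4
```

```bash
cat >> h.py <<'E'
def brown(d,x0=215,y0=160,x1=345,y1=285):
    im=cv2.cvtColor(d['img'],cv2.COLOR_RGB2HSV).astype(int)
    m=((im[...,0]<20)&(im[...,1]>35)&(im[...,1]<160)&(im[...,2]>60)).astype(np.uint8)
    z=np.zeros_like(m);z[y0:y1,x0:x1]=m[y0:y1,x0:x1]
    c=[k for k in cv2.findContours(z,0,1)[0] if cv2.contourArea(k)>25]
    return [(cv2.contourArea(k),cv2.approxPolyN(cv2.convexHull(k),4).reshape(-1,2).tolist()) for k in c]
E
python3 - <<'E'
from h import *
tell(st(-.125,.008,.047),YAW+np.pi/2)
for c in('side','top'):print(c,brown(snap(c,c+'7')))
E
```

```text
t 15.5 pos [ 0.4866 -0.1321  0.078 ] q [ 0.57  0.6  -0.5   2.    0.46  0.65  1.01] toolx [-0.945  0.327 -0.001] tooly [0.327 0.945 0.   ] z [ 0.001 -0.    -1.   ]
stand coords [-0.1054, 0.0084] F [-0.7  0.   0.4] open 0.06604924071983359
world d [-0.0187  0.006  -0.031 ] tool units [ 0.66 -0.02  1.03]
turn deg/6 [ 0.    0.01 -0.02]
turn deg/6 [ 2.000e-02 -0.000e+00  2.998e+01]
side [(49.0, [[274, 239], [241, 264], [241, 261], [273, 238]]), (39.5, [[229, 210], [221, 208], [221, 203], [229, 202]]), (26.0, [[270, 182], [270, 186], [260, 186], [264, 182]]), (130.0, [[333, 176], [333, 185], [324, 188], [311, 170]])]
top [(389.5, [[326, 214], [320, 240], [297, 216], [294, 204]]), (32.0, [[239, 205], [238, 209], [232, 209], [239, 197]]), (35.0, [[256, 192], [252, 193], [241, 193], [247, 187]])]
```

apply_moves --motion '[[[-0.1,0,-0.08,0,0,0,0.5],[-0.1,0,-0.08,0,0,0,0.5],[-0.105,0,-0.075,0,0,0,0.5],[-0.105,0,-0.075,0,0,0,0.5],[-0.11,0,-0.07,0,0,0,0.5],[-0.11,0,-0.065,0,0,0,0.5],[-0.115,0,-0.06,0,0,0,0.5],[-0.115,0,-0.055,0,0,0,0.5],[0,0,0,0,0,0,0.5],[0,0,0,0,0,0,0.5]]]'

```text
time_s: 16.43
position: [0.5101, -0.1402, 0.0942]
eef_rot: [0.52, 3.098, -0.0]
force: [-0.7, -0.0, -0.1]
opening: 0.0662
grip_force: 0.2
```

```bash
python3 - <<'E'
from h import *
tell(st(-.125,.008,.047),YAW+np.pi/2)
d=snap('top','top8');print(brown(d))
t7=dict(np.load('pics/top7.npz'))
def edge(d,p):  # ray meets the plane of the tile's right end, stand y=-.110
    o,x=ray(d,*p);s=(-.110-(o-F0)@YS)/(x@YS);P=o+s*x;return ((P-F0)@XS).round(3),P[2].round(3)
print(edge(t7,(320,240)),edge(dict(np.load('pics/top0.npz')),(317,246)))
s=snap('side','s8');print(brown(s))
E
```

```text
t 16.4333 pos [ 0.5101 -0.1402  0.0942] q [ 0.58  0.6  -0.51  1.93  0.44  0.72  1.04] toolx [-0.945  0.327 -0.   ] tooly [0.327 0.945 0.   ] z [ 0. -0. -1.]
stand coords [-0.0804, 0.0084] F [-0.7 -0.  -0.1] open 0.06619184158241423
world d [-0.0423  0.0141 -0.0472] tool units [ 1.49 -0.01  1.57]
turn deg/6 [ 0.    0.   -0.02]
turn deg/6 [ 0.   -0.   29.98]
[(83.0, [[326, 213], [324, 227], [315, 224], [319, 213]])]
(np.float64(-0.106), np.float64(0.122)) (np.float64(-0.119), np.float64(0.064))
[(37.0, [[241, 264], [241, 260], [250, 242], [271, 227]]), (40.5, [[229, 210], [221, 208], [221, 203], [229, 202]]), (137.5, [[333, 176], [333, 185], [325, 188], [310, 169]])]
```

apply_moves --motion '[[[-0.12,0,-0.05,0,0,0,0.5],[-0.12,0,-0.05,0,0,0,0.5],[-0.12,0,-0.04,0,0,0,0.5],[-0.125,0,-0.03,0,0,0,0.5],[-0.125,0,-0.03,0,0,0,0.5],[-0.125,0,-0.02,0,0,0,0.5],[-0.13,0,-0.01,0,0,0,0.5],[-0.13,0,0,0,0,0,0.5],[-0.13,0,0,0,0,0,0.5],[0,0,0,0,0,0,0.5]]]'

```text
time_s: 17.37
position: [0.5427, -0.1515, 0.101]
eef_rot: [0.52, 3.097, 0.0]
force: [-0.6, -0.2, 0.1]
opening: 0.066
grip_force: 0.0
```

```bash
python3 - <<'E'
from h import *
tell(st(-.02,.008,.1),YAW+np.pi/2)
d=snap('top','top9');print(brown(d));print(brown(snap('side','s9')))
E
```

```text
t 17.3667 pos [ 0.5427 -0.1515  0.101 ] q [ 0.58  0.64 -0.51  1.84  0.43  0.77  1.07] toolx [-0.945  0.327 -0.001] tooly [0.327 0.945 0.   ] z [ 0.001 -0.    -1.   ]
stand coords [-0.046, 0.0083] F [-0.6 -0.2  0.1] open 0.06602370727476503
world d [ 0.0245 -0.0087 -0.001 ] tool units [-0.87 -0.01  0.04]
turn deg/6 [ 0.    0.01 -0.02]
turn deg/6 [ 1.000e-02 -0.000e+00  2.998e+01]
[]
[(42.0, [[229, 210], [221, 208], [221, 203], [229, 202]]), (136.5, [[333, 175], [333, 185], [325, 189], [312, 171]])]
```

apply_moves --motion '[[[-0.1,0,0,0,0,0,0.5],[-0.1,0,0,0,0,0,0.5],[-0.1,0,0,0,0,0,0.5],[-0.1,0,0.02,0,0,0,0.5],[-0.1,0,0.02,0,0,0,0.5],[-0.1,0,0.02,0,0,0,0.5],[-0.1,0,0.02,0,0,0,0.5],[-0.1,0,0.02,0,0,0,0.5],[0,0,0,0,0,0,0.5],[0,0,0,0,0,0,0.5]]]'

```text
time_s: 18.3
position: [0.5646, -0.159, 0.0979]
eef_rot: [-0.52, -3.098, -0.0]
force: [0.4, -0.3, -0.2]
opening: 0.0662
grip_force: 0.0
```

apply_moves --motion '[[[0,0,0,0,0,0,0.5],[0.3,0,0,0,0,0,0.5],[0.7,0,0,0,0,0,0.5],[1,0,0,0,0,0,0.5],[1,0,-0.5,0,0,0,0.5],[1,0,-1,0,0,0,0.5],[1,0,-1,0,0,0,0.5],[0,0,-1,0,0,0,0.5],[0,0,0,0,0,0,0.5],[0,0,0,0,0,0,0.5]]]'

```text
time_s: 19.13
position: [0.4239, -0.1108, 0.2033]
eef_rot: [0.52, 3.095, -0.003]
force: [0.4, 0.4, 0.9]
opening: 0.0662
grip_force: 0.0
```

apply_moves --motion '[[[0,-1,0,0,0,0,0.5],[0,-1,0,0,0,0,0.5],[0,-1,0,0,0,0,0.5],[0,-1,0,0,0,0,0.5],[0,-1,0,0,0,0,0.5],[0,-1,0,0,0,0,0.5],[0,-1,0,0,0,0,0.5],[0,-1,0,0,0,0,0.5],[0,0,0,0,0,0,0.5],[0,0,0,0,0,0,0.5]]]'

```text
time_s: 19.97
position: [0.3439, -0.338, 0.2004]
eef_rot: [-0.525, -3.095, -0.002]
force: [0.6, 1.2, 0.2]
opening: 0.066
grip_force: 0.0
```

```bash
python3 - <<'E'
from h import *
tell(st(-.02,.008,.1))
t=snap('top','top10');s=snap('side','s10')
# expected corner pixels of a leaning tile (tile y offset .008) vs image
def prj(d,x,y,z): return proj(d,st(x,y,z)).round(1).tolist()
for n,d in(('top',t),('side',s)):
    print(n,[prj(d,.001,.008+k*.118,.119) for k in(-1,1)],[prj(d,-.027,.008+k*.118,.011) for k in(-1,1)])
    hsv=cv2.cvtColor(d['img'],cv2.COLOR_RGB2HSV).astype(int)
    m=(((hsv[...,0]<8)|(hsv[...,0]>172))&(hsv[...,1]>110)&(hsv[...,2]>80)).astype(np.uint8)
    k,l,sv,c=cv2.connectedComponentsWithStats(m)
    print([(c[i].round(1).tolist(),int(sv[i,4])) for i in range(1,k) if 215<c[i][0]<345 and 160<c[i][1]<290])
g=cv2.cvtColor(t['img'],cv2.COLOR_RGB2GRAY);print(g[175:215:1,250:330:8])
E
```

```text
t 19.9667 pos [ 0.3439 -0.338   0.2004] q [ 1.13  0.35 -0.53  1.98  0.23  0.87  1.7 ] toolx [-0.944  0.33   0.002] tooly [0.33  0.944 0.001] z [-0.002  0.002 -1.   ]
stand coords [-0.1734, -0.2327] F [0.6 1.2 0.2] open 0.065971397360992
world d [ 0.2232  0.1778 -0.1004] tool units [-5.08  8.05  3.34]
top [[332.4, 200.1], [244.7, 172.4]] [[325.7, 215.1], [245.7, 189.7]]
[]
side [[288.2, 193.6], [231.0, 229.5]] [[294.5, 225.2], [239.8, 262.8]]
[([325.2, 179.2], 166), ([264.6, 218.2], 5), ([281.0, 218.3], 7)]
[[176 134 148 165 185 218 216  28  33  34]
 [177 186 149 165 188 216 216  46  32  36]
 [179 198 153 155 186 179 218  71  32  37]
 [178 188 163 152 166 114 215 113  32  38]
 [178 180 169 156 152  61 182 141  33  39]
 [179 178 176 171 151  55 125 162  27  37]
 [180 179 179 191 159  64  75 179  30  35]
 [179 181 174 194 174  50  55 179 109  31]
 [182 182 160 186 183  54  62 169 217  34]
 [180 183 154 182 196 109  61 169 250  72]
 [180 183 167 182 197 161  42 180 248 126]
 [177 182 179 184 188 180  56 188 247 153]
 [179 184 184 184 182 172 117 181 246 154]
 [180 184 185 184 180 171 166
[... 432 characters left out ...]
81 178 180]
 [ 33 245 246 199 179 184 182 182 179 179]
 [ 36 245 245 238 177 184 184 176 181 172]
 [ 41 245 245 246 184 182 184 156 185 166]
 [ 45 245 245 246 225 180 184 150 186 167]
 [ 43 245 245 245 245 177 184 168 183 175]
 [ 37 245 245 245 246 196 183 182 182 179]
 [ 32 245 245 245 245 237 180 184 184 178]
 [ 31 245 245 245 245 246 185 184 184 175]
 [ 33 245 245 245 245 246 217 180 185 171]
 [ 45 245 245 245 245 245 242 176 182 176]
 [ 79 246 245 245 245 245 246 192 179 180]
 [115 247 245 245 245 245 245 233 176 176]
 [145 251 245 245 245 245 245 245 180 173]
 [185 225 245 245 245 245 245 246 214 175]
 [230 116 245 245 245 245 245 245 242 181]
 [246  42 246 245 245 245 245 245 246 171]]
```

```bash
python3 - <<'E'
from h import *
t=dict(np.load('pics/top10.npz'));s=dict(np.load('pics/s10.npz'))
g=cv2.cvtColor(t['img'],cv2.COLOR_RGB2GRAY).astype(int)
f=[]
for u in range(258,324,6):
    col=g[190:222,u];v=190+np.argmax(col>215) ; f.append(((onz(t,u,v,.01)-F0)@np.c_[XS,YS]).round(4).tolist())
print('foot',f)
h=cv2.cvtColor(s['img'],cv2.COLOR_RGB2GRAY).astype(int)
for u in(240,250,262,274,284):
    print(u,h[185:265:2,u])
# right/left ends along lines in top view at z=.06
for yy in np.arange(-.125,.145,.006):
    a,b=proj(t,st(-.019,yy,.05)); 
    if yy<-.09 or yy>.1: print(round(float(yy),3),g[int(round(b)),int(round(a))],end='; ')
E
```

```text
foot [[-0.0307, 0.0884], [-0.0282, 0.0714], [-0.0311, 0.0526], [-0.0314, 0.0348], [-0.0289, 0.0178], [-0.0292, 0.0], [-0.0294, -0.0177], [-0.0297, -0.0355], [-0.0299, -0.0532], [-0.0302, -0.0709], [0.0346, -0.0683]]
240 [ 30  30  23  27  30  27  30  28  32  28  39 179  97 107  98 193 192 204
 191 134 181 221 217 218 221 220 219 219 220 220 218 220 220 221 218 212
 174 134  81  48]
250 [ 20  27  33  28  28  30  30  22  26  34  29  46 167 187 171  81  64 226
 221 224 220 170 170 212 223 223 224 224 221 219 224 219 222 219 222 225
 219 213  54  31]
262 [228 242 238 169 176  24  27  33  43  37  29  27  34 183 222 221 218 209
 217 217 223 223 221 220 221 224 223 221 225 224 221 221 211 248 248 248
 247 247 248 248]
274 [243 235 163 157  32  29  32  30  33 107 221 220 220 219 220 217 219 220
 221 221 224 219 221 221 221 219 219 222 198 248 248 248 248 248 248 247
 248 248 248 247]
284 [ 40  34  31  35  30  30 180 222 221 217 216 217 219 221 225 221 218 222
 224 226 222 222 224 218 218 234 248 247 248 248 248 248 247 248 248 248
 248 234  58  33]
-0.125 37; -0.119 36; -0.113 38; -0.107 149; -0.101 185; -0.095 180; 0.103 181; 0.109 179; 0.115 178; 0.121 182; 0.127 155; 0.133 34; 0.139 40;
```

```bash
python3 -c "
from station import r
print(r.sign_off())"
```

```text
the job is handed in; nothing more can be done
None
```

I turned the keeper so its flat lines up with the fence and tipped the tile upright. Before I handed the job in, the camera measurements showed the tile leaning on the fence by itself, parallel to it, with its foot about 30 mm in front of the face and the robot clear; the hand-in gave no verdict.

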